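# Sort the soldering bench's mixed handful into its holders

## Task

Sort the loose things on the bench into their grey holders: the solder spool standing in the large round well and the copper braid reel lying flat in the small round well of the wire tray, and one clear chip case in each oblong bay of the case tray, flat on its floor with its long side along the bay's. Leave the eraser where it lies.

Things in the scene. Friction and masses are not known exactly. Their poses are not given: they have to be found in the camera images.
- spool: Solder spool: white flanged spool of solder wire standing on its flange, a thin wire end sticking out sideways (look only). Solid drum 37 mm in diameter, 31 mm tall, about 0.12 kg; grasp its round side from any direction. Origin: on the drum's axis at its underside, z up; its yaw means nothing.
- reel: Braid reel: small flat blue reel of copper desoldering braid with a yellow middle and a copper end sticking out 20 mm (look only). Disc 33 mm in diameter, 10 mm thick, lying flat; grasp its rim from any direction. Origin: on the disc's axis at its underside, z up; its yaw means nothing.
- case_a: Chip case, clear plastic with a shut lid (fixed shut): 30 mm (its x) by 40 mm (its y) by 15 mm tall, lying flat. Origin: centre of the underside, z up. Grasp it across the 30 mm.
- case_b: Chip case like the other, clear plastic, lid fixed shut: 28 mm (its x) by 42 mm (its y) by 19 mm tall, lying flat. Origin: centre of the underside, z up. Grasp it across the 28 mm.
- eraser: White eraser in a blue card sleeve, 19 x 42 x 12 mm, lying loose on the bench among the rest; not part of the job, stays where it lies. Origin: centre of the underside. (Take care: a microscope 0.39 m tall stands fixed to the right, at x 0.33 to 0.63, y -0.04 to -0.23, and a wall rises from the left edge of the bench, at y 0.44 by x 0.45, y 0.38 by x 0.65.)
- wire_tray: Wire tray, fixed: grey plate 78 mm (x) by 131 mm (y), 7 mm thick, with two round wells 4 mm deep, floors 3 mm above the bench. Large well, 64 mm in diameter, for the solder spool: centre at x 0, y -27.5 mm of the tray. Small well, 50 mm in diameter, for the braid reel: centre at x 0, y +34.5 mm. Origin: centre of the underside.
- case_tray: Case tray, fixed: grey plate 72 mm (its x) by 119 mm (its y) by 7 mm thick, with two equal oblong bays 4 mm deep, floors 3 mm above the bench; each bay is 62 mm (along the tray's x) by 50 mm (along its y), centres at x 0, y -27.5 mm and y +27.5 mm of the tray. A case lies with its y along the tray's x, either way. Origin: centre of the underside.
Mind the look-alikes: they are no part of the job. What is shaped like the case_b but red is not meant.

How it is judged:
At the end, for the whole second after the job is handed in: Spool flat in the large well (axis within 13 mm of its centre), reel flat in the small well (8 mm), one chip case flat in each bay (11 mm each way, 20 degrees off its long direction), eraser within 20 mm of its start, all at rest (x of spool in the frame of wire_tray between -0.0135 and 0.0135 m and y of spool in the frame of wire_tray between -0.041 and -0.014 m and z of each of spool, reel in the frame of wire_tray below 0.0055 m and angle between each of spool, reel's own z axis and vertical below 0.12 rad and x of reel in the frame of wire_tray between -0.0085 and 0.0085 m and y of reel in the frame of wire_tray between 0.026 and 0.043 m and (((x of case_a in the frame of case_tray between -0.011 and 0.011 m and y of case_a in the frame of case_tray between -0.0385 and -0.0165 m and z of case_a in the frame of case_tray below 0.0055 m and angle between case_a's own z axis and vertical below 0.12 rad and angle between the y axis of case_a and the x axis of case_tray, either way round below 0.35 rad) and (x of case_b in the frame of case_tray between -0.011 and 0.011 m and y of case_b in the frame of case_tray between 0.0165 and 0.0385 m and z of case_b in the frame of case_tray below 0.0055 m and angle between case_b's own z axis and vertical below 0.12 rad and angle between the y axis of case_b and the x axis of case_tray, either way round below 0.35 rad)) or ((x of case_a in the frame of case_tray between -0.011 and 0.011 m and y of case_a in the frame of case_tray between 0.0165 and 0.0385 m and z of case_a in the frame of case_tray below 0.0055 m and angle between case_a's own z axis and vertical below 0.12 rad and angle between the y axis of case_a and the x axis of case_tray, either way round below 0.35 rad) and (x of case_b in the frame of case_tray between -0.011 and 0.011 m and y of case_b in the frame of case_tray between -0.0385 and -0.0165 m and z of case_b in the frame of case_tray below 0.0055 m and angle between case_b's own z axis and vertical below 0.12 rad and angle between the y axis of case_b and the x axis of case_tray, either way round below 0.35 rad))) and distance of eraser from where it was at the start of the episode below 0.02 m and linear speed of each of spool, reel, case_a, case_b below 0.02 m/s); the robot touches nothing.
It fails at once if the eraser is moved by more than 20 mm (distance of eraser from where it was at the start of the episode above 0.02 m).
It also fails if it takes over 83 s, if anything falls off the work surface, if the arm or the gripper's body presses on something with over 40 N, if the wrist force passes 120 N, or if a joint passes its speed limit or range.

## Robot

A 6-joint arm with a two-finger parallel gripper is mounted at the origin on a cart in front of the work surface, level with it; the furniture and walls round the work are solid. World frame = base frame: x ahead of the robot, y to its left, z up, the work surface at z = 0. Lengths are in m, angles in rad, forces in N, time in s.
With the tool pointing down it reaches from about 0.275 to 0.875 m from the base axis. Payload 12.5 kg.
Tool frame: the origin (TCP) lies on the centre line of the jaws, within the pads' length; the fingertips stand r.finger_overhang ahead of it and the grasp point (between the pads) lies 3 mm ahead of it (r.finger_overhang is the distance from the TCP to the fingertips, in m); z points along the fingers, y is the direction in which the jaws open and shut (so a half turn about z gives the same grasp; the last joint's range is limited). The gripper opens to 85 mm and grips with 20 to 120 N. Pads are 22 mm wide; open, the fingers measure 114 mm over their backs; the gripper's body (76 mm by 85 mm) begins 54 mm behind the grasp point. The pads swing forward as they close: fully open they stand 13 mm farther back than shut.
Start: joints at [-1.22, 0.351, 1.652, -0, 1.139, -0.085], TCP at [0.232, -0.499, 0.253] pointing down, gripper open.
Joint ranges: [-2.75, 2.75], [-0.79, 2.1], [0.01, 2.65], [-1.57, 4.71], [0.07, 3.14], [-2.87, 2.87]. Speed limits (rad/s): [2.22, 2.22, 2.79, 3.14, 3.14, 3.14].

## Interface

Orientations are given as a unit quaternion [x, y, z, w].
In Python, from cell import r, optics gives the robot as it stands. The module is installed in compiled form; this text tells all that it offers. Calls block until the motion is done:
- r.move_to(position, orientation): joint-space move of the TCP to a pose.
- r.move_linear(position, rot=None, vel=0.15): straight line of the TCP; rot=None keeps the orientation; vel is the mean speed in m/s.
- r.set_joints(angles): joint-space move.
- r.set_gripper(opening, squeeze=None): opening from 0.0 (shut) to 1.0 (fully open); squeeze is the grip in N (None keeps the last); returns when the fingers have stopped.
- r.sleep(seconds).
- r.inverse_kinematics(position, orientation): joint angles nearest the present ones, or None.
- optics.get_image(name): name is "side" or "top" or "wrist"; returns a dict with "pixels" (384x512x3 uint8, red, green, blue), "depth" (384x512 float32, m along the optical axis (not along the pixel's ray), 0 where there is no reading), "fx", "fy", "cx", "cy" (pixels), "camera_from_world" (4x4, takes a point from world to camera coordinates); the wrist camera has in their place "mount" (4x4, takes a point from camera to tool coordinates, whose origin is the TCP and whose axes are the flange's). Camera axes: x right, y down, z forward; pixel columns grow to the right and rows downward; lengths in m; the calibration is good to about 2 mm. A picture is of the moment at which its call begins: read the wrist's pose just before it.
A pose or a line that the arm cannot do raises r.PlanningError and nothing moves.
- r.hand_in(): hands the job in, once; it reports no verdict.
Readings, each from a call of its own:
- r.current_t(): time.
- r.current_q(): joint angles.
- r.current_qvel(): joint speeds.
- r.current_effort(): joint torques, N m.
- r.current_tool_pos(): TCP position.
- r.current_ee_rot(): TCP orientation.
- r.current_contact_force(): force on the tool from outside, world axes, zero at the start.
- r.current_torque(): the same for the moment, N m.
- r.current_opening(): opening from 0.0 (shut) to 1.0 (fully open).
Only numpy, scipy, OpenCV 4.12 (cv2) and the standard library are available. Lean on these libraries where they do the work, as an engineer would, in place of code of your own. Each camera call takes 0.05 s, during which the arm holds its last target.

## Working session

There is one attempt and no reset: what is moved stays moved. The work goes in short steps, each a Python script; the robot and the scene stay as the last script left them, time stands still between calls to the robot, and variables do not carry over. Pictures are saved under pics/ and viewed, and the job is handed in when it is done.

```bash
mkdir -p pics; ls
cat > snap.py <<'E'
from cell import r, optics
import cv2,pickle,sys
def snap(name,tag):
    tp,tq=r.current_tool_pos(),r.current_ee_rot()
    im=optics.get_image(name); im['tp']=tp; im['tq']=tq
    pickle.dump(im,open(f'{tag}_{name}.pkl','wb'))
    cv2.imwrite(f'pics/{tag}_{name}.png',cv2.resize(im['pixels'][:,:,::-1],(800,600),interpolation=cv2.INTER_CUBIC))
    return im
E
python3 - <<'E'
from snap import *
for n in ['top','side']:
    im=snap(n,'s0'); print(n,im['fx'],im['cx'],im['cy'],im['camera_from_world'])
print(r.current_t(),r.finger_overhang,r.current_opening())
E
```

```text
pics
top 391.7072671809497 252.74206130822398 191.86513110394245 [[-0.02657174 -0.9995444  -0.01431534  0.1718152 ]
 [-0.99543733  0.02776996 -0.09128717  0.51716708]
 [ 0.09164312  0.01182437 -0.99572171  0.82243067]
 [ 0.          0.          0.          1.        ]]
side 405.3075157230556 260.34862746974306 187.75662170236552 [[ 0.85858063  0.51267283 -0.00242418 -0.51675673]
 [ 0.4159742  -0.69938638 -0.58122642 -0.08688841]
 [-0.29967443  0.49802135 -0.81373827  0.96141757]
 [ 0.          0.          0.          1.        ]]
0.1 0.022 0.9992526380998804
```

View pics/s0_top.png

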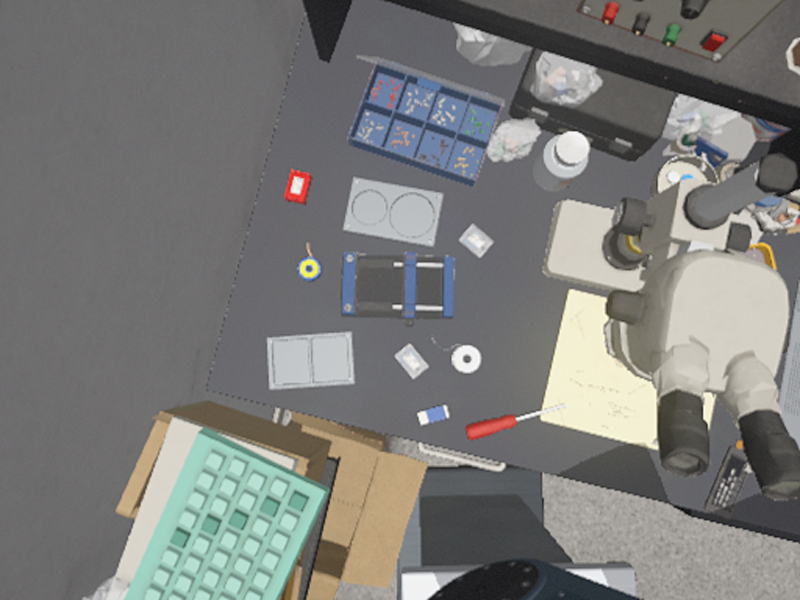

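View pics/s0_side.png

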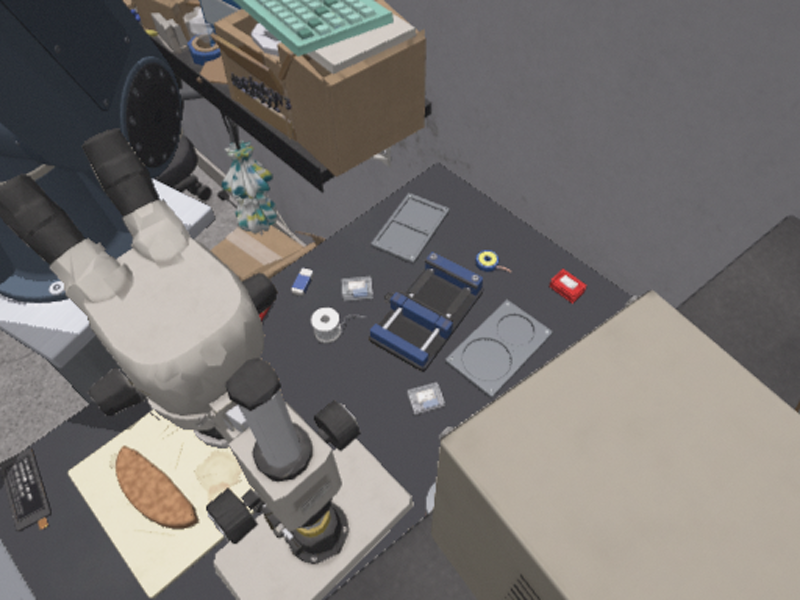

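The top view shows:
- Spool at (466,358), the only white flanged spool.
- Blue and yellow reel at (309,268).
- Clear cases at (411,361) and (477,240). The red look-alike at (298,187) is rejected.
- Eraser at (433,414).
- Wire tray at (393,210) and case tray at (311,360).
- A PCB vise in the middle, at (400,285).

Next I'll take close crops and measure.

```bash
cat > geo.py <<'E'
import numpy as np,pickle,cv2
def load(tag,n): return pickle.load(open(f'{tag}_{n}.pkl','rb'))
def wfc(im):
    if 'camera_from_world' in im: return np.linalg.inv(im['camera_from_world'])
    from scipy.spatial.transform import Rotation as R
    T=np.eye(4);T[:3,:3]=R.from_quat(im['tq']).as_matrix();T[:3,3]=im['tp'];return T@im['mount']
def ray(im,uv,z):
    uv=np.atleast_2d(np.asarray(uv,float));T=wfc(im)
    d=np.c_[(uv[:,0]-im['cx'])/im['fx'],(uv[:,1]-im['cy'])/im['fy'],np.ones(len(uv))]@T[:3,:3].T
    return T[:3,3]+d*((z-T[2,3])/d[:,2])[:,None]
def cloud(im):
    v,u=np.mgrid[:384,:512];D=im['depth'];T=wfc(im)
    p=np.stack([(u-im['cx'])/im['fx']*D,(v-im['cy'])/im['fy']*D,D],-1)
    return p@T[:3,:3].T+T[:3,3]
E
python3 - <<'E'
from geo import *
im=load('s0','top');P=cloud(im)
c=im['pixels'][100:300,120:380,::-1]
cv2.imwrite('pics/crop_top.png',cv2.resize(c,(780,600),interpolation=cv2.INTER_CUBIC))
k=.64
for n,uv in dict(spool=(466,358),reel=(309,268),c1=(411,361),c2=(477,240),eraser=(433,414),red=(298,187),wt=(393,210),ct=(311,360),vise=(408,285),bot=(565,150),comp=(425,120)).items():
    u,v=int(uv[0]*k),int(uv[1]*k);w=P[v-12:v+13,u-12:u+13]
    print(n,ray(im,(u,v),0.01).round(3), 'depthpt',P[v,u].round(3),'zrange',np.percentile(w[...,2],[2,50,90,99]).round(3))
E
```

```text
spool [[0.439 0.061 0.01 ]] depthpt [0.439 0.061 0.002] zrange [-0.001  0.003  0.033  0.035]
reel [[0.573 0.28  0.01 ]] depthpt [ 0.575  0.282 -0.002] zrange [-0.002  0.002  0.012  0.014]
c1 [[0.437 0.138 0.01 ]] depthpt [0.437 0.138 0.021] zrange [-0.001  0.003  0.02   0.023]
c2 [[0.606 0.04  0.01 ]] depthpt [0.605 0.04  0.016] zrange [-0.002  0.003  0.016  0.017]
eraser [[0.365 0.11  0.01 ]] depthpt [0.365 0.11  0.014] zrange [-0.001  0.002  0.013  0.017]
red [[0.691 0.294 0.01 ]] depthpt [0.689 0.293 0.019] zrange [-0.001  0.003  0.019  0.022]
wt [[0.653 0.158 0.01 ]] depthpt [0.654 0.158 0.007] zrange [0.002 0.006 0.009 0.011]
ct [[0.443 0.278 0.01 ]] depthpt [0.443 0.278 0.009] zrange [0.002 0.005 0.007 0.011]
vise [[0.544 0.139 0.01 ]] depthpt [0.541 0.139 0.037] zrange [0.008 0.012 0.037 0.04 ]
bot [[ 0.732 -0.091  0.01 ]] depthpt [ 0.701 -0.065  0.102] zrange [0.001 0.102 0.105 0.107]
comp [[0.785 0.107 0.01 ]] depthpt [0.776 0.108 0.033] zrange [0.001 0.006 0.03  0.034]
```

View pics/crop_top.png

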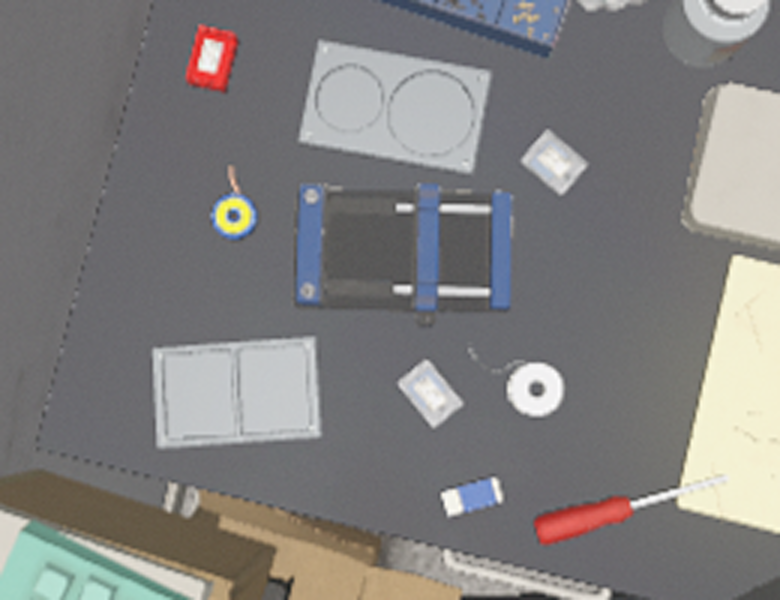

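Run:
```python
from geo import *
im=load('s0','top');P=cloud(im);px=im['pixels']
print('cam',wfc(im)[:3,3].round(3))
hsv=cv2.cvtColor(px,cv2.COLOR_RGB2HSV)
def comp(mask,uv,R=25):
    m=np.zeros_like(mask,np.uint8);u,v=[int(a*.64) for a in uv]
    m[v-R:v+R,u-R:u+R]=mask[v-R:v+R,u-R:u+R]
    n,l,s,c=cv2.connectedComponentsWithStats(m)
    i=1+np.argmax(s[1:,4]); cs,_=cv2.findContours((l==i).astype(np.uint8),cv2.RETR_EXTERNAL,cv2.CHAIN_APPROX_NONE)
    return max(cs,key=len)[:,0].astype(float)
bright=hsv[...,2]>115
for n,uv,z,mk,R in [('spool',(466,358),.031,bright,18),('reel',(309,268),.010,(hsv[...,1]>110)&(hsv[...,0]>18),16),('caseb',(411,361),.019,bright,20),('casea',(477,240),.015,bright,20),('eraser',(433,414),.012,bright,18),('wt',(393,210),.007,bright,40),('ct',(311,360),.007,bright,36)]:
    c=comp(mk,uv,R);w=ray(im,c,z)[:,:2].astype(np.float32)*1000
    (x,y),(a,b),th=cv2.minAreaRect(w); cc=cv2.minEnclosingCircle(w)
    t=th if a>=b else th+90  # long dir angle
    print(n,'rect ctr',round(x,1),round(y,1),'size',round(a,1),round(b,1),'long deg',round((t+90)%180-90,1),'circ',np.round(cc[0],1),round(cc[1],1))
from cell import r
print(r.current_tool_pos(),r.current_ee_rot(),r.finger_overhang)
```

```text
cam [0.444 0.148 0.869]
spool rect ctr 441.3 64.6 size 46.1 41.8 long deg 27.3 circ [441.9  68.5] 26.6
reel rect ctr 568.3 280.5 size 28.4 27.3 long deg 17.4 circ [568.4 279.5] 15.6
caseb rect ctr 437.4 137.7 size 44.9 30.6 long deg 37.3 circ [437.8 137.5] 25.2
casea rect ctr 603.6 41.9 size 42.9 34.5 long deg 47.3 circ [603.9  41.6] 25.4
eraser rect ctr 362.5 109.4 size 19.9 43.6 long deg -75.7 circ [361.6 109.2] 22.4
wt rect ctr 650.9 157.5 size 135.0 81.2 long deg 77.7 circ [650.5 157.3] 77.2
ct rect ctr 441.8 277.9 size 75.8 124.8 long deg -87.5 circ [442.  279.2] 70.5
[ 0.23210997 -0.49831622  0.25280388] [ 9.76352848e-01  2.16182368e-01 -8.23662472e-05 -5.41314601e-04] 0.022
```

Run:
```python
from geo import *
im=load('s0','top');px=im['pixels'];hsv=cv2.cvtColor(px,cv2.COLOR_RGB2HSV)
m=(hsv[...,2]>115).astype(np.uint8);m[:213]=0;m[246:]=0;m[:,:280]=0;m[:,318:]=0
m=cv2.morphologyEx(m,cv2.MORPH_OPEN,cv2.getStructuringElement(cv2.MORPH_ELLIPSE,(7,7)))
c=max(cv2.findContours(m,0,1)[0],key=len)[:,0].astype(float)
w=ray(im,c,.031)[:,:2].astype(np.float32)*1000
print('spool',cv2.minEnclosingCircle(w),cv2.minAreaRect(w))
# reel: saturated, opened
m=((hsv[...,1]>70)&(hsv[...,0]>18)).astype(np.uint8);k=np.zeros_like(m);k[155:190,180:216]=1;m*=k
m=cv2.morphologyEx(m,cv2.MORPH_OPEN,cv2.getStructuringElement(cv2.MORPH_ELLIPSE,(5,5)))
c=max(cv2.findContours(m,0,1)[0],key=len)[:,0].astype(float)
w=ray(im,c,.010)[:,:2].astype(np.float32)*1000
print('reel',cv2.minEnclosingCircle(w),cv2.minAreaRect(w))
for n,p in dict(large=(431,112),small=(349,97)).items():
    print(n,(ray(im,[(p[0]/3+120,p[1]/3+100)],.007)*1000).round(1))
s=load('s0','side')
cv2.imwrite('pics/crop_side.png',cv2.resize(s['pixels'][100:290,170:420,::-1],(750,570),interpolation=cv2.INTER_CUBIC))
# where do top positions project in side view
for n,p in dict(spool=(.4405,.0625,.031),reel=(.570,.281,.01),cb=(.4374,.1377,.019),ca=(.6036,.0419,.015),small=(.6583,.1912,.007)).items():
    q=s['camera_from_world']@np.r_[p,1];u=q[0]/q[2]*s['fx']+s['cx'];v=q[1]/q[2]*s['fy']+s['cy'];print(n,'side crop px',round((u-170)*3),round((v-100)*3))
```

```text
spool ((438.1144104003906, 63.08758544921875), 21.004743576049805) ((439.1690673828125, 62.477169036865234), (40.328125, 38.144710540771484), 87.99381256103516)Traceback (most recent call last):
  File "<stdin>", line 11, in <module>
ValueError: max() iterable argument is empty
```

Run:
```python
from geo import *
im=load('s0','top');px=im['pixels'];hsv=cv2.cvtColor(px,cv2.COLOR_RGB2HSV)
m=((hsv[...,1]>70)&(hsv[...,0]>18)).astype(np.uint8);k=np.zeros_like(m);k[155:190,180:216]=1;m*=k
m=cv2.morphologyEx(m,cv2.MORPH_CLOSE,np.ones((7,7),np.uint8))
c=max(cv2.findContours(m,0,1)[0],key=len)[:,0].astype(float)
w=ray(im,c,.010)[:,:2].astype(np.float32)*1000
print('reel',cv2.minEnclosingCircle(w),cv2.minAreaRect(w), ray(im,[(233/3+120,216/3+100)],.01)*1000)
for n,p in dict(large=(431,112),small=(349,97)).items():
    print(n,(ray(im,[(p[0]/3+120,p[1]/3+100)],.007)*1000).round(1))
s=load('s0','side')
cv2.imwrite('pics/crop_side.png',cv2.resize(s['pixels'][100:290,170:420,::-1],(750,570),interpolation=cv2.INTER_CUBIC))
for n,p in dict(spool=(.439,.0625,.031),reel=(.569,.281,.01),cb=(.4374,.1377,.019),ca=(.6036,.0419,.015),small=(.6583,.1912,.007)).items():
    q=s['camera_from_world']@np.r_[p,1];u=q[0]/q[2]*s['fx']+s['cx'];v=q[1]/q[2]*s['fy']+s['cy'];print(n,'side crop px',round((u-170)*3),round((v-100)*3))
```

```text
reel ((571.3629760742188, 278.6809997558594), 17.240150451660156) ((570.6549072265625, 279.03302001953125), (33.37312316894531, 31.302841186523438), 88.34500885009766) [[570.62004888 278.68919027  10.        ]]
large [[645.1 130.2   7. ]]
small [[658.3 191.1   7. ]]
spool side crop px 114 313
reel side crop px 424 194
cb side crop px 174 246
ca side crop px 306 458
small side crop px 480 333
```

View pics/crop_side.png

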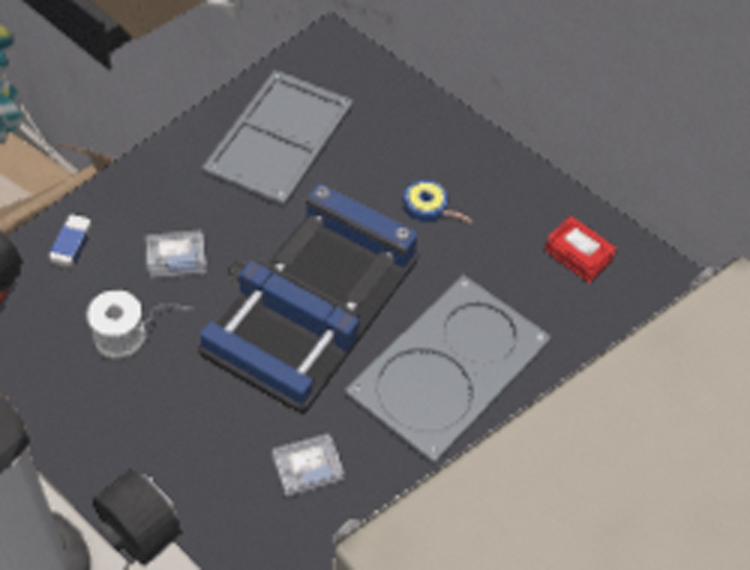

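The side crop confirms the top-view positions to within 1–2 mm: spool (115,313), reel (425,197), case_b (175,253), case_a (308,463). Top depth gives the case heights: about 20 mm for the one at (411,361), so case_b, and about 16 mm for the one at (477,240), so case_a. Next I'll check the fingertips with the wrist camera.

Run:
```python
from snap import *
from geo import *
r.set_gripper(0.6,40)
print(r.current_opening(),r.finger_overhang,r.current_t())
im=snap('wrist','w0');print(im['mount'].round(3))
D=im['depth'];v,u=np.mgrid[:384,:512]
p=np.stack([(u-im['cx'])/im['fx']*D,(v-im['cy'])/im['fy']*D,D],-1)@im['mount'][:3,:3].T+im['mount'][:3,3]
m=(D>0)&(abs(p[...,1])<.06)&(p[...,2]<.05)
q=p[m]
for s in (1,-1):
    k=q[q[:,1]*s>0.005]
    if len(k): print(s,len(k),k.min(0).round(4),k.max(0).round(4),np.percentile(k[:,2],[50,90,99]).round(4))
```

```text
0.598458878118739 0.022 0.5333
[[ 0.001 -0.963 -0.268  0.068]
 [ 1.     0.     0.001 -0.001]
 [-0.001 -0.268  0.963 -0.121]
 [ 0.     0.     0.     1.   ]]
1 18520 [-0.0124  0.005  -0.0728] [0.0205 0.06   0.0181] [-0.0441 -0.0168  0.0102]
-1 18601 [-0.0129 -0.06   -0.0736] [ 0.021 -0.005  0.019] [-0.0443 -0.0168  0.0105]
```

View pics/w0_wrist.png

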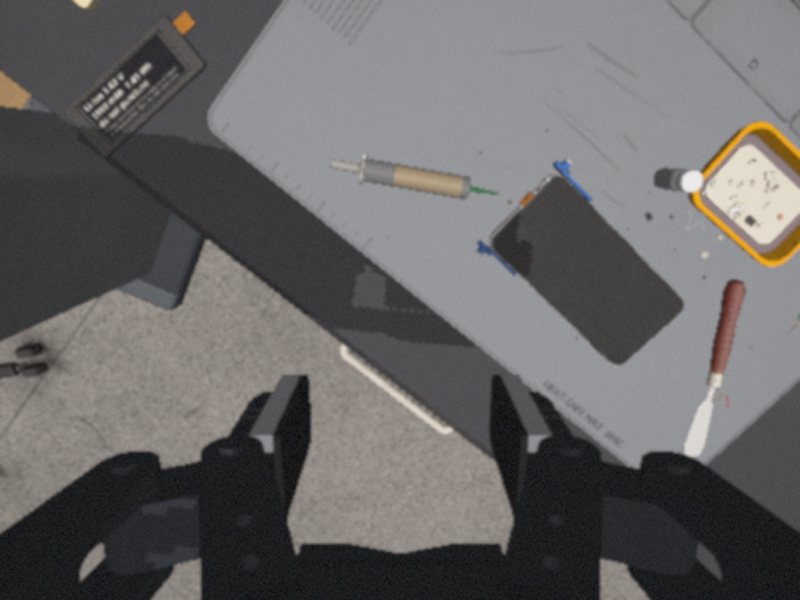

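```bash
cat > mo.py <<'E'
import numpy as np
from scipy.spatial.transform import Rotation as R
from cell import r
def quat(psi): return (R.from_euler('z',psi,degrees=True)*R.from_euler('x',180,degrees=True)).as_quat()
def best(pos,psi):
    # choose half turn with smaller |j6|
    c=[]
    for p in (psi,psi+180):
        q=r.inverse_kinematics(pos,quat(p))
        if q is not None: c.append((abs(q[5]),p,q))
    return min(c,key=lambda t:t[0])[1:]
E
python3 - <<'E'
from mo import *
from geo import *
from cell import r
for p,psi in [((.17,-.36,.5),25),((.25,.1,.5),25),((.35,.11,.47),37),((.437,.138,.15),37.3),((.437,.138,.0265),37.3),((.604,.042,.0265),47.3),((.645,.130,.03),-12.3),((.4406,.3054,.03),2.5),((.57,.279,.03),0),((.658,.191,.03),-12.3),((.439,.0625,.03),-12.3)]:
    try: b=best(p,psi);print(p,b[0],np.round(b[1],2))
    except Exception as e: print(p,e)
P=cloud(load('s0','top')).reshape(-1,3);S=cloud(load('s0','side')).reshape(-1,3)
for n,C in (('top',P),('side',S)):
  for x0 in np.arange(.2,.8,.1):
    m=(C[:,0]>x0)&(C[:,0]<x0+.1)&(C[:,2]>.06)&(C[:,1]<.35)&(C[:,1]>-.4)
    if m.sum()>20: print(n,round(x0,1),'ymax99',np.percentile(C[m,1],99).round(3),'zmax',C[m,2].max().round(3))
E
```

```text
(0.17, -0.36, 0.5) 25 [-1.25 -0.09  1.57  0.    1.66 -0.11]
(0.25, 0.1, 0.5) 25 [ 0.21 -0.36  1.78 -0.    1.73  1.34]
(0.35, 0.11, 0.47) 37 [ 0.18 -0.15  1.69 -0.    1.6   1.1 ]
(0.437, 0.138, 0.15) 37.3 [ 0.2   0.34  1.98 -0.    0.83  1.12]
(0.437, 0.138, 0.0265) 37.3 [ 0.2   0.58  2.02 -0.    0.54  1.12]
(0.604, 0.042, 0.0265) 47.3 [-0.01  0.75  1.63 -0.    0.76  0.74]
(0.645, 0.13, 0.03) 167.7 [ 0.13  0.82  1.48  0.    0.85 -1.23]
(0.4406, 0.3054, 0.03) 182.5 [ 0.52  0.66  1.82  0.    0.66 -1.1 ]
(0.57, 0.279, 0.03) 180 [ 0.38  0.78  1.55  0.    0.81 -1.19]
(0.658, 0.191, 0.03) 167.7 [ 0.21  0.85  1.39  0.    0.89 -1.14]
(0.439, 0.0625, 0.03) 167.7 [ 0.04  0.56  2.06  0.    0.52 -1.32]
top 0.2 ymax99 0.348 zmax 0.381
top 0.3 ymax99 0.348 zmax 0.407
top 0.4 ymax99 0.148 zmax 0.869
top 0.5 ymax99 -0.085 zmax 0.376
top 0.6 ymax99 -0.049 zmax 0.375
top 0.7 ymax99 0.349 zmax 0.396
top 0.8 ymax99 0.345 zmax 0.294
side 0.2 ymax99 0.316 zmax 0.465
side 0.3 ymax99 0.347 zmax 0.406
side 0.4 ymax99 -0.061 zmax 0.375
side 0.5 ymax99 -0.091 zmax 0.375
side 0.6 ymax99 -0.082 zmax 0.373
side 0.7 ymax99 0.35 zmax 0.731
side 0.8 ymax99 0.345 zmax 0.453
```

Run:
```python
from geo import *
A=np.vstack([cloud(load('s0',n))[load('s0',n)['depth']>0] for n in('top','side')])
A=A[(A[:,2]<.85)]
print('rows x, cols y from +.5 to -.25 step .05; max z cm')
for x in np.arange(.95,.0,-.05):
    row=[]
    for y in np.arange(.5,-.26,-.05):
        m=(abs(A[:,0]-x)<.025)&(abs(A[:,1]-y)<.025)
        row.append('%4d'%round(100*np.percentile(A[m,2],98)) if m.sum()>3 else '   .')
    print('%.2f'%x,''.join(row))
```

```text
rows x, cols y from +.5 to -.25 step .05; max z cm
0.95    .   .   .   .   7   8   4   0   0   0   .   .   .   .   .   .
0.90    .   .   .  26  24  28  28  28  28  29   .   0   .  45   .   .
0.85    .   .   .  34  26  28  28  28  28   9   8  45  45  45  45   .
0.80    .   .   .  42   0   0  15  28  28  28  28  45  45  45  45  28
0.75    .   .   .  41   0   0   4   4  15  15  28  45  45  45  45  29
0.70    .   .  49  45   2   0   1   3   4   4   5  11  32  45  28  29
0.65    .   .  51   0   2   1   1   1   1   0   0   2   3   3   3  27
0.60    .   .  49   0   1   1   4   4   3   2   1   3  22  37  37  21
0.55    .   .  47   0   1   4   4   4   3   1   0   3  34  37  25  22
0.50    .  44  45   0   1   4   4   4   3   0   0  29  34  34  34   3
0.45    .  43   0   1   1   1   1   2   3   3   0  35  35  35  34   3
0.40    .  40  27  30  29   1   1   2   0   3   0  40  39  38   3   3
0.35    .  38  27  31  31  31  29   1   1   2   2  40  40  40   3   3
0.30   36  37  29  30  31  31  30   0   0   0   0   0   0   1   1   1
0.25   34  27  29  30  30  30 -42 -53  26  42  45  46   0   0   0   1
0.20   25  27  28  21  29  22 -52  31  39  40  32  39   .   .   .   1
0.15  -20   .   .  21  23  22 -52   0   0  -1  27  33   0   0 -65 -74
0.10    . -41  21  22  22 -52 -52   0   0   9  17  27   1   0 -65 -74
0.05  -45 -42  21  20  10 -51 -53   0 -32  14  20  22   5   0 -65 -74
```

```bash
cat > fit.py <<'E'
from mo import *
from scipy.optimize import least_squares
D=[]
for p,psi in [((x,y,z),20) for x in(.35,.5,.65) for y in(-.2,.1,.3) for z in(.03,.2,.4)]:
    try: q=best(p,psi)[1];D.append((p,q))
    except Exception: pass
def f(k):
    a,d,L1,L2,dl,h,dt=k;o=[]
    for p,q in D:
        rr=np.sqrt(max(p[0]**2+p[1]**2-d*d,0));s=q[1]+q[2]+dl
        o+=[a+L1*np.sin(q[1])+L2*np.sin(s)-rr, h+L1*np.cos(q[1])+L2*np.cos(s)-p[2], (np.arctan2(p[1],p[0])-q[0]-np.arcsin(d/np.hypot(*p[:2])))]
    return o
s=least_squares(f,[0,.05,.6,.55,0,.0,0]);
print(len(D),s.x.round(4),s.cost)
a,d,L1,L2,dl,h,_=s.x
for p,psi in [((.4406,.3054,.03),2.5),((.443,.2504,.03),2.5)]:
    q=best(p,psi)[1];c,sn=np.cos(q[0]),np.sin(q[0])
    print(p, 'elbow r',a+L1*np.sin(q[1]),'z(rel h)',h+L1*np.cos(q[1]),'slope from vertical deg',np.degrees(q[1]+q[2]+dl),'az',q[0])
E
python3 fit.py
```

```text
27 [-0.      0.0465  0.4873  0.4397  0.0927  0.0158  0.    ] 1.2419298972259532e-18
(0.4406, 0.3054, 0.03) elbow r 0.2983008114747341 z(rel h) 0.4011283210123149 slope from vertical deg 147.57269060589206 az 0.5192634007259813
(0.443, 0.2504, 0.03) elbow r 0.28606378493933315 z(rel h) 0.410298162286502 slope from vertical deg 149.87445989047168 az 0.4229596863741927
```

Run:
```python
from geo import *
A=np.vstack([cloud(load('s0',n))[load('s0',n)['depth']>0] for n in('top','side')])
print('rows x, cols y from .48 to .16 step .02; max z cm')
for x in np.arange(.48,.26,-.02):
    row=[]
    for y in np.arange(.48,.14,-.02):
        m=(abs(A[:,0]-x)<.01)&(abs(A[:,1]-y)<.01)
        row.append('%4d'%round(100*np.percentile(A[m,2],98)) if m.sum()>1 else '   .')
    print('%.2f'%x,''.join(row))
```

```text
rows x, cols y from .48 to .16 step .02; max z cm
0.48    .   .  44  44   0   0   0   1   1   1   1   1   1   1   0   0   0
0.46    .   .  43   0   0   0   0   1   1   1   1   1   1   1   0   0   2
0.44    .   .  42   0   0   0   0   1   1   1   1   1   1   1   0   0   2
0.42    .  40  41   0   0   0   0   1   1   1   1   1   1   1   0   0   0
0.40    .  40  41   0  25  26   0   1   1   1   1   1   1   1   0   0   0
0.38    .  39   9   .  25  27  27  30  30   0   0   0   0   0   0   0   0
0.36    .  38   9  25  25  27  30  30  31  31  30  27   0   0   0   0   0
0.34   37  38   .  25  27  27  30  31  31  31  31  31  30   0   0   0   0
0.32   37  22  25  25  27  29  30  30  30  31  31  31  31  31   .   .   .
0.30   36 -67  25  26  26  29  30  30  30  30  30  31  30  30   .   .   .
0.28   35 -74   .  26  29  29  30  30  30  30  30  30  30 -42   .   .   .
```

Run:
```python
from mo import *
from snap import *
r.move_linear((.18,-.38,.49),vel=.4)
print(r.current_t())
b=best((.35,.11,.47),37.3); r.set_joints(b[1])
r.move_to((.4374,.1377,.14),quat(b[0]))
print(r.current_t(),r.current_q().round(2) if hasattr(r.current_q(),'round') else r.current_q(),r.current_tool_pos(),np.round(r.current_contact_force(),1))
for n in('top','side','wrist'): snap(n,'s1')
```

```text
1.4083
4.5833 [ 0.2   0.35  1.98 -0.    0.81  1.12] [0.43810069 0.13768271 0.14091371] [ 0.2 -0.5  0.1]
```

View pics/s1_side.png

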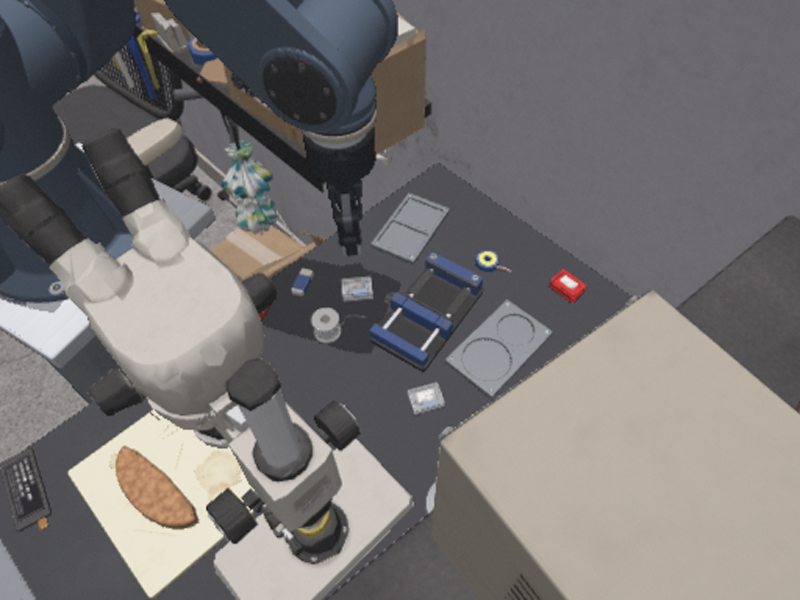

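View pics/s1_wrist.png

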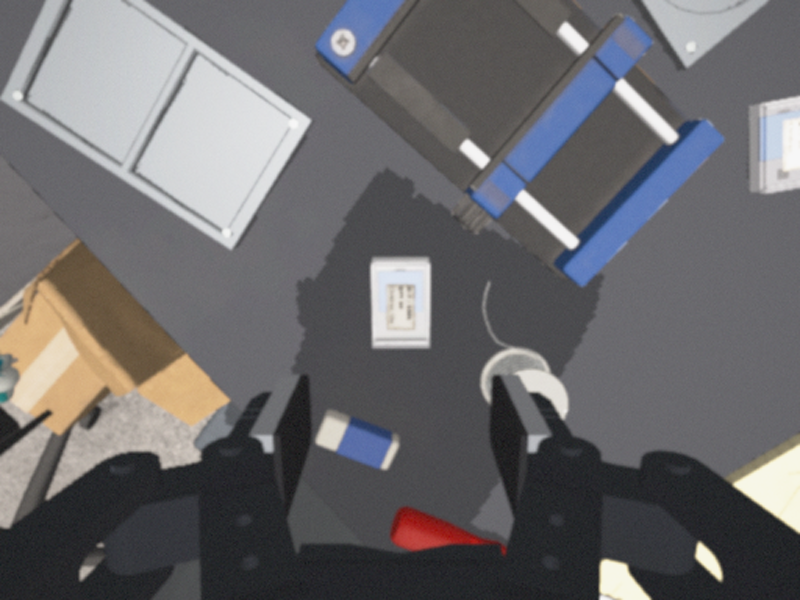

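View pics/s1_top.png

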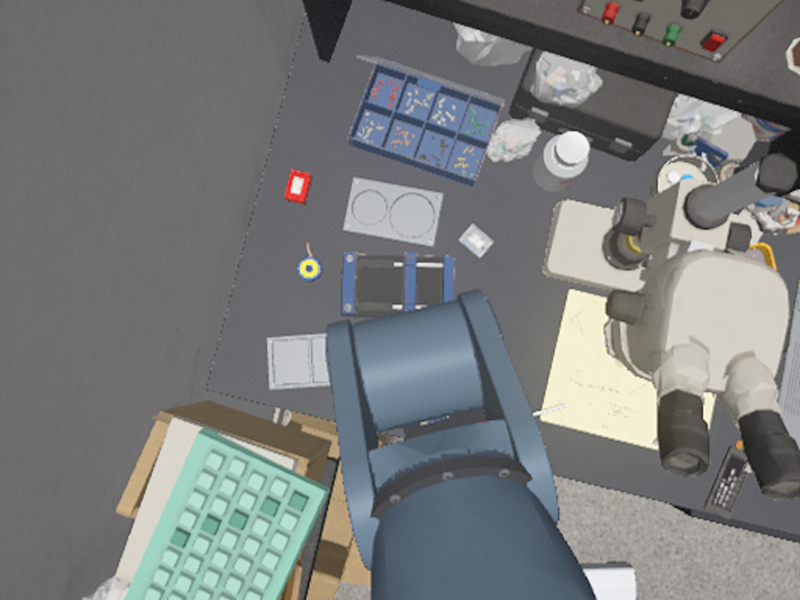

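Run:
```python
from geo import *
from cell import r
az=r.current_q()[0];tp=np.array(r.current_tool_pos())
e=np.array([np.cos(az),np.sin(az)]);n=np.array([-e[1],e[0]])
for nm in('top','side'):
    A=cloud(load('s1',nm)); m=(load('s1',nm)['depth']>0); B=cloud(load('s0',nm))
    m&=(A[...,2]-B[...,2])>.03  # new things
    Q=A[m]; d=Q[:,:2]-tp[:2]; L=np.c_[d@e,d@n,Q[:,2]-tp[2]]
    print(nm,'cols: radial bin | n latmin latmax zmin zmax (rel TCP, cm)')
    for a in np.arange(-.4,.15,.04):
        k=(L[:,0]>=a)&(L[:,0]<a+.04)
        if k.sum()>10: print(round(a,2),k.sum(),(100*np.percentile(L[k,1],[1,99])).round(),(100*np.percentile(L[k,2],[1,99])).round())
    if nm=='side':
        for z in np.arange(-.02,.45,.04):
            k=(L[:,2]>=z)&(L[:,2]<z+.04)
            if k.sum()>10: print('z',round(z,2),k.sum(),'rad',(100*np.percentile(L[k,0],[1,99])).round(),'lat',(100*np.percentile(L[k,1],[1,99])).round())
```

```text
top cols: radial bin | n latmin latmax zmin zmax (rel TCP, cm)
-0.16 115 [-6. -4.] [40. 43.]
-0.12 7785 [-6.  6.] [35. 43.]
-0.08 6956 [-6.  6.] [26. 39.]
-0.04 4349 [-6.  6.] [26. 34.]
-0.0 3788 [-6.  6.] [26. 31.]
0.04 253 [-6.  6.] [24. 27.]
side cols: radial bin | n latmin latmax zmin zmax (rel TCP, cm)
-0.4 37 [16. 18.] [11. 14.]
-0.12 504 [-6. -6.] [26. 31.]
-0.08 1358 [-6.  4.] [23. 32.]
-0.04 2646 [-7.  1.] [ 6. 32.]
-0.0 5364 [-7.  4.] [ 0. 30.]
0.04 674 [-6.  6.] [23. 27.]
z -0.02 82 rad [-2.  2.] lat [-4.  3.]
z 0.02 169 rad [-0.  4.] lat [-6. -1.]
z 0.06 476 rad [-1.  4.] lat [-6. -0.]
z 0.1 681 rad [-38.   4.] lat [-4. 18.]
z 0.14 815 rad [-3.  4.] lat [-4.  1.]
z 0.18 749 rad [-4.  4.] lat [-7.  5.]
z 0.22 2355 rad [-7.  5.] lat [-7.  5.]
z 0.26 4248 rad [-11.   4.] lat [-7.  5.]
z 0.3 1008 rad [-11.   1.] lat [-6. -5.]
```

The wrist view shows case_b at (401,303), centred between the jaws with its long side square to them. The eraser is at (357,440) and the spool at (525,385), both clear. The carton left of the case tray (about 0.31 m tall) would crowd the wrist over that tray. So I'll grip the cases with the tool leaned 15° about the jaw axis, away from the carton.

```bash
cat >> mo.py <<'E'
T=15
def tq(psi,t=T): return (R.from_quat(quat(psi))*R.from_euler('y',-t,degrees=True)).as_quat()
def up(psi,t=T): return -R.from_quat(tq(psi,t)).as_matrix()[:,2]
def st(m=''): print(m,'t',round(r.current_t(),2),np.round(r.current_tool_pos(),4),'F',np.round(r.current_contact_force(),1),'open',round(r.current_opening(),3))
def tcp(xy,psi,H,t=T):
    e=np.array([np.cos(np.radians(psi)),np.sin(np.radians(psi))])
    xy=np.array(xy)+e*(H-.012)*np.tan(np.radians(t)); return np.r_[xy,H]
E
python3 - <<'E'
from mo import *
for xy,psi in [((.4374,.1377),37.3),((.4406,.3054),2.5),((.4430,.2504),2.5),((.6036,.0419),47.3)]:
    p=tcp(xy,psi,.03)
    for d in (0,.1): print(xy,np.round(r.inverse_kinematics(p+d*up(psi),tq(psi)),2))
psi=37.3;p=tcp((.4374,.1377),psi,.028)
r.move_to(p+.05*up(psi),tq(psi)); st('pre')
r.move_linear(p,vel=.08); st('down')
r.set_gripper(0.0,50); st('grip')
r.move_linear(p+[0,0,.1],vel=.25); st('lift')
from snap import *
snap('wrist','s2')
E
```

```text
(0.4374, 0.1377) [ 0.26  0.66  1.86 -0.13  0.87  1.28]
(0.4374, 0.1377) [ 0.28  0.52  1.77 -0.11  1.1   1.26]
(0.4406, 0.3054) [0.47 0.74 1.66 0.13 0.98 1.91]
(0.4406, 0.3054) [0.45 0.63 1.57 0.11 1.18 1.92]
(0.443, 0.2504) [0.38 0.71 1.73 0.11 0.95 1.83]
(0.443, 0.2504) [0.36 0.59 1.64 0.09 1.16 1.85]
(0.6036, 0.0419) [ 0.07  0.82  1.48 -0.21  1.03  0.94]
(0.6036, 0.0419) [ 0.1   0.72  1.4  -0.18  1.22  0.92]
pre t 5.15 [0.4511 0.1484 0.0759] F [0.  0.2 0.9] open 0.598
down t 5.92 [0.4411 0.1404 0.0284] F [-0.1 -0.5  0.2] open 0.601
grip t 6.26 [0.4412 0.1405 0.0286] F [-1.4  0.   5.9] open 0.316
lift t 6.81 [0.4408 0.1403 0.1283] F [-0.6  0.1 -0.9] open 0.312
```

View pics/s2_wrist.png

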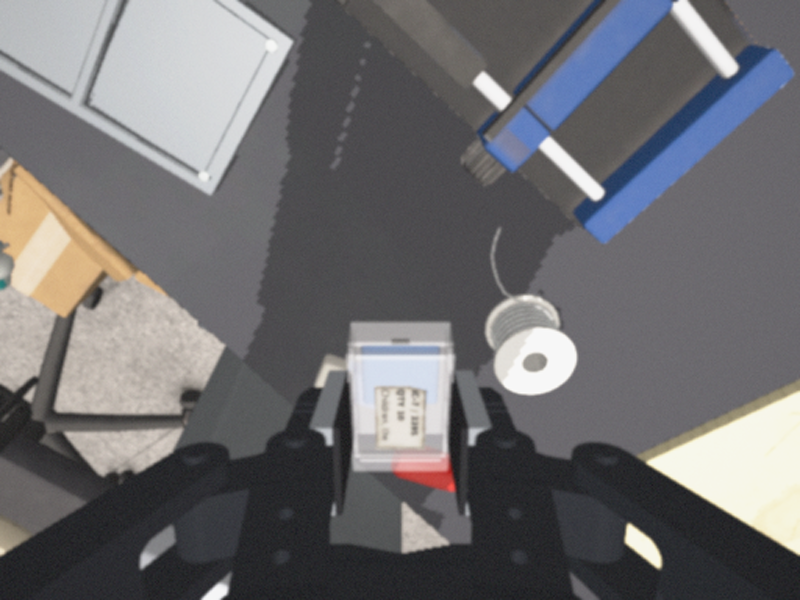

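Case_b is held straight between the pads at (401,395). I'm placing it in the left (far) bay.

Run:
```python
from mo import *
from snap import *
psi=2.5;p=tcp((.4406,.3054),psi,.0315)
r.move_to(p+.08*up(psi),tq(psi)); st('above')
r.move_linear(p+.012*up(psi),vel=.2); st()
r.move_linear(p,vel=.05); st('low')
r.set_gripper(0.5); st('rel')
r.move_linear(p+.08*up(psi),vel=.25); st('up')
snap('wrist','s3');snap('side','s3')
```

```text
above t 7.58 [0.466  0.3056 0.1078] F [-0.4 -0.7 -0.5] open 0.312
 t 8.07 [0.4495 0.3052 0.0438] F [ 0.2 -0.3  0.7] open 0.312
low t 8.46 [0.4461 0.3057 0.0317] F [0.8 1.2 1.4] open 0.311
rel t 8.76 [0.4458 0.3056 0.0315] F [-0.4 -0.4 -0.1] open 0.499
up t 9.22 [0.4667 0.3066 0.1093] F [0.3 0.8 0.5] open 0.498
```

View pics/s3_wrist.png

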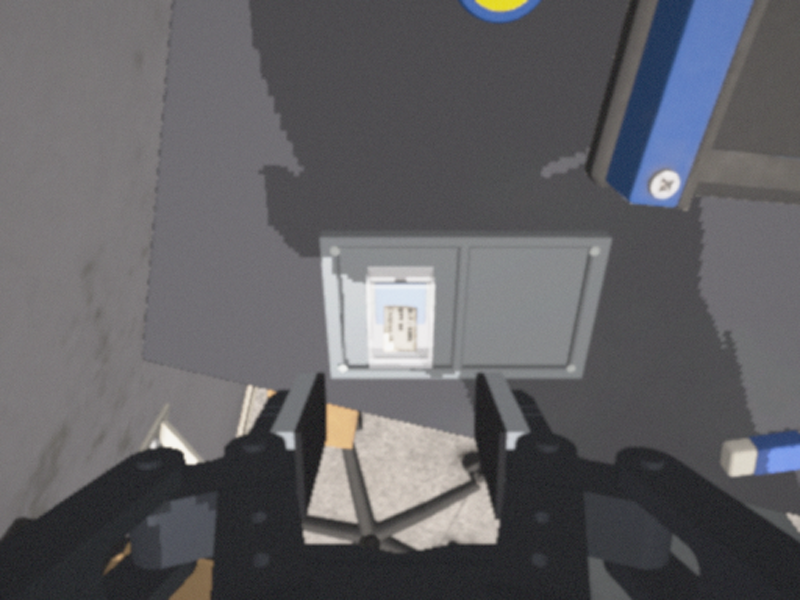

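View pics/s3_side.png

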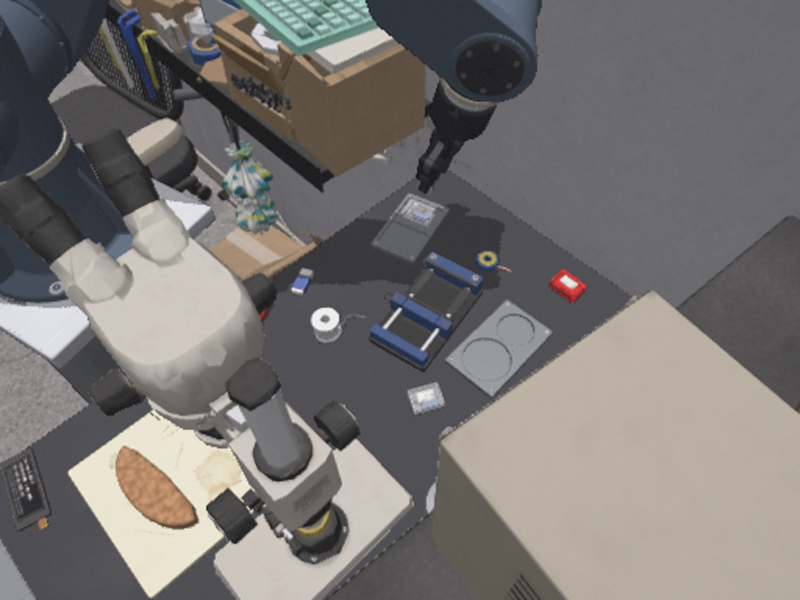

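Run:
```python
from geo import *
im=load('s3','wrist')
k=.64
def f(p,z): return (ray(im,np.array(p)*k,z)*1000).round(1)[:,:2].tolist()
print('case top corners',f([(367,267),(434,267),(434,364),(370,364)],.022))
print('tray corners',f([(320,236),(611,236),(584,378),(331,378)],.007))
```

```text
case top corners [[470.0, 319.9], [471.2, 293.8], [424.4, 290.2], [423.2, 318.0]]
tray corners [[475.8, 340.0], [481.0, 221.2], [408.1, 216.2], [402.9, 337.0]]
```

Case_b is in the left bay, roughly 4–6 mm off centre along x, which is inside the 11 mm tolerance. The reel is next.

Run:
```python
from mo import *
from snap import *
b=best((.5706,.2788,.09),90)[0]; q=quat(b); print(b)
r.set_gripper(0.6)
r.move_to((.5706,.2788,.10),q); st('above')
im=snap('wrist','s4')
r.move_linear((.5706,.2788,.0255),vel=.1); st('down')
r.set_gripper(0.0,40); st('grip')
r.move_linear((.5706,.2788,.11),vel=.25); st('lift')
snap('wrist','s5')
```

```text
90
above t 10.95 [0.5704 0.2789 0.0999] F [-0.5 -0.8  0.4] open 0.603
down t 11.89 [0.571  0.279  0.0261] F [ 0.  -0.2  1.1] open 0.601
grip t 12.21 [0.5711 0.279  0.0265] F [-0.8 -0.6  6.4] open 0.36
lift t 12.7 [0.5707 0.2789 0.1107] F [ 0.6 -0.   0.1] open 0.361
```

View pics/s5_wrist.png

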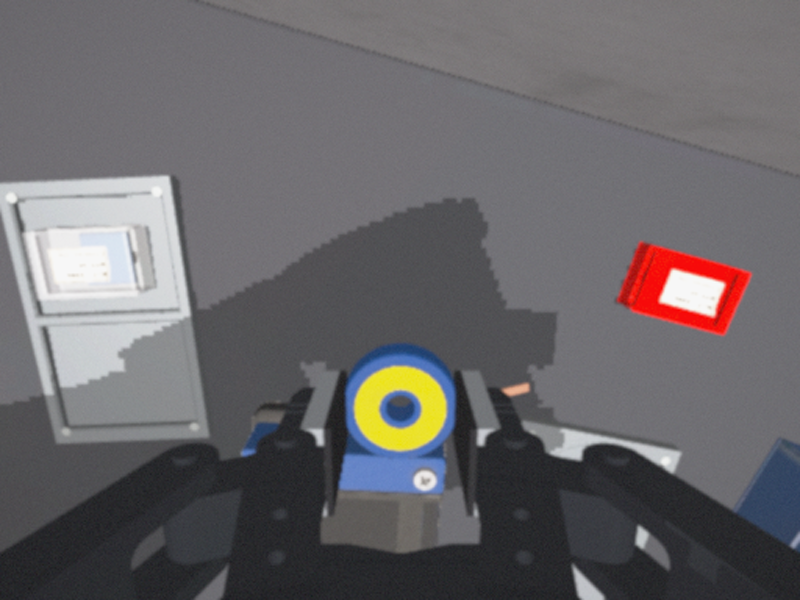

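Run:
```python
from geo import *
im=load('s5','wrist');M=im['mount']
p=np.array([400.5,403])*.64
d=M[:3,:3]@np.r_[(p[0]-im['cx'])/im['fx'],(p[1]-im['cy'])/im['fy'],1];o=M[:3,3]
print('reel in tool mm',((o+d*((.0155-o[2])/d[2]))*1000).round(1))
from mo import *
from snap import *
psi=167.7;W=(.6583,.1912)
q=quat(psi)
r.move_to((*W,.11),q);st('above')
snap('wrist','s6')
```

```text
reel in tool mm [ 1.9  0.  15.5]
above t 14.11 [0.6579 0.1914 0.1094] F [ 0.1 -0.  -0.1] open 0.354
```

View pics/s6_wrist.png

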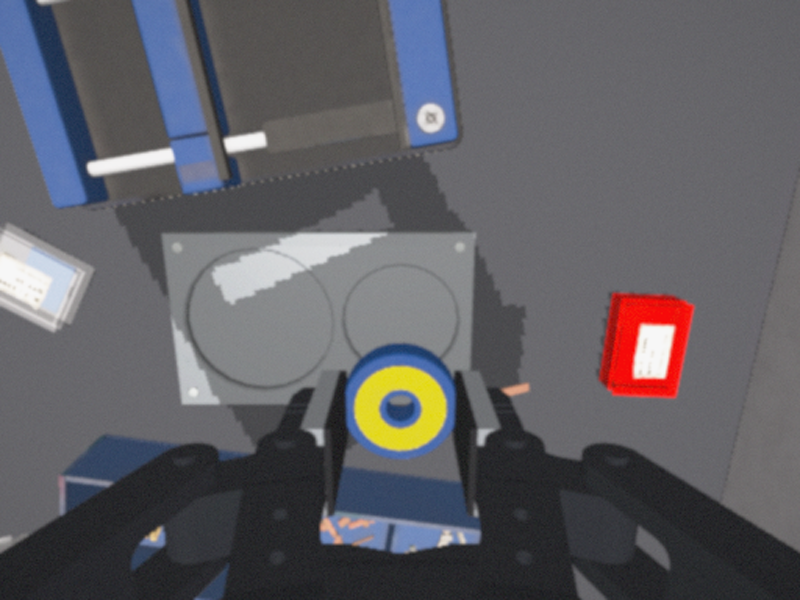

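Run:
```python
from geo import *
im=load('s6','wrist')
print('small well',(ray(im,[(401*.64,318*.64)],.007)*1000).round(1),'large',(ray(im,[(261*.64,317*.64)],.007)*1000).round(1))
from mo import *
from snap import *
W=(.6590,.1908)
r.move_linear((*W,.045),vel=.2)
r.move_linear((*W,.0300),vel=.05);st('low')
r.set_gripper(0.52);st('rel')
r.move_linear((*W,.11),vel=.25);st('up')
snap('wrist','s7')
```

```text
small well [[657.3 192.3   7. ]] large [[643.8 132.5   7. ]]
low t 15.08 [0.659  0.1908 0.03  ] F [ 0.6  0.7 -0.5] open 0.357
rel t 15.38 [0.659  0.1908 0.0301] F [-0.6  0.1  0.7] open 0.522
up t 15.84 [0.6592 0.1908 0.111 ] F [ 0.3  0.1 -0.2] open 0.516
```

View pics/s7_wrist.png

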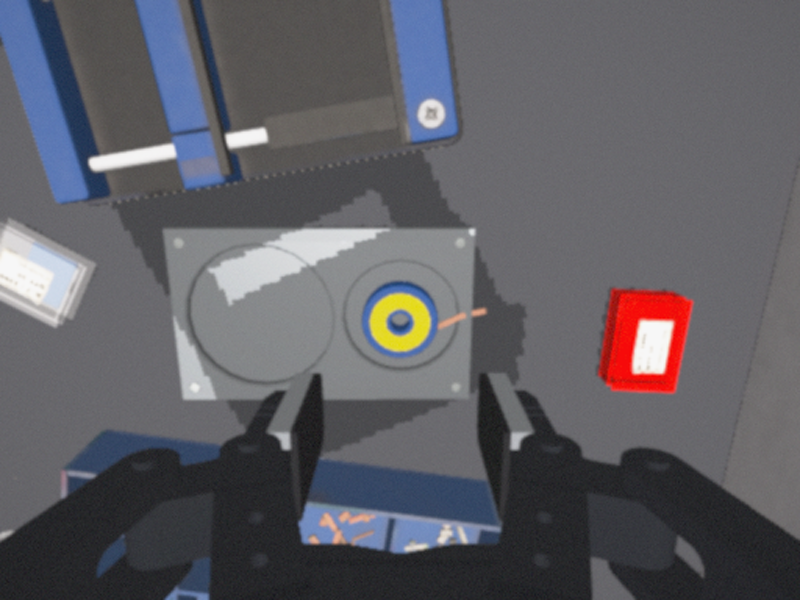

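The reel sits inside the small well (reel at (400,321), well at (401,313)). Case_a is next.

Run:
```python
from mo import *
from snap import *
psi=47.3;p=tcp((.6036,.0419),psi,.028)
r.set_gripper(0.6)
r.move_to(p+.09*up(psi),tq(psi)); st('pre')
snap('wrist','s8')
```

```text
pre t 17.93 [0.6223 0.0623 0.1149] F [-0.7 -0.8  0.4] open 0.598
```

View pics/s8_wrist.png

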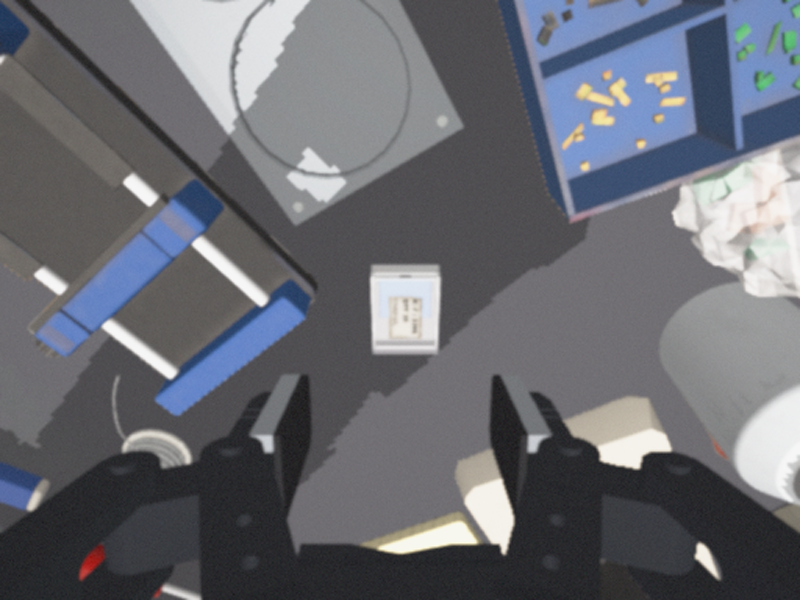

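Case_a is at (405,308), square to the jaws and clear of the vise and the bottle. I'm gripping it now.

Run:
```python
from geo import *
im=load('s8','wrist')
c=ray(im,np.array([(372,276),(439,276),(438,345),(373,345)])*.64,.015)[:,:2]*1000
print(c.round(1).tolist(),c.mean(0).round(1))
from mo import *
from snap import *
psi=47.3;p=tcp((.6036,.0419),psi,.028)
r.move_linear(p,vel=.1); st('down')
r.set_gripper(0.0,50); st('grip')
r.move_linear(p+[0,0,.1],vel=.25); st('lift')
snap('wrist','s9')
```

```text
[[609.1, 65.9], [629.9, 46.8], [606.7, 20.3], [584.9, 40.3]] [607.7  43.4]
down t 19.02 [0.6068 0.0445 0.0277] F [ 3.5 -4.3 -3.8] open 0.605
grip t 19.35 [0.6064 0.0452 0.028 ] F [-0.4  0.6  1.3] open 0.331
lift t 19.9 [0.6064 0.0451 0.1283] F [ 0.3 -0.9  0.4] open 0.331
```

View pics/s9_wrist.png

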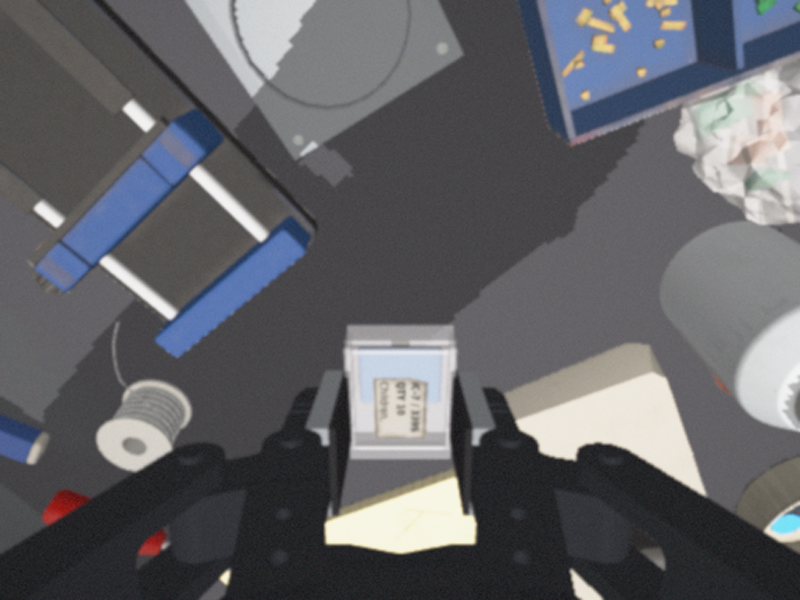

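Run:
```python
from mo import *
from snap import *
psi=2.5;p=tcp((.4400,.2500),psi,.0315)
r.move_to(p+.08*up(psi),tq(psi)); st('above')
r.move_linear(p+.012*up(psi),vel=.2); st()
r.move_linear(p,vel=.05); st('low')
r.set_gripper(0.44); st('rel')
r.move_linear(p+.08*up(psi),vel=.25); st('up')
snap('wrist','s10')
# spool
r.set_gripper(0.65)
psi=167.7
r.move_to((.439,.0625,.12),quat(psi)); st('spool')
snap('wrist','s11');snap('top','s11')
```

```text
above t 20.93 [0.4663 0.2506 0.1084] F [-0.5 -0.9 -0.5] open 0.326
 t 21.43 [0.4492 0.2501 0.0435] F [ 0.6 -0.3  0.1] open 0.332
low t 21.82 [0.4453 0.2502 0.0316] F [ 0.1  0.1 -0.4] open 0.331
rel t 22.07 [0.4453 0.2503 0.0317] F [-0.2 -1.2 -0.1] open 0.439
up t 22.54 [0.4661 0.2511 0.1092] F [ 1.2 -0.2 -0.7] open 0.441
spool t 25.57 [0.4391 0.0626 0.12  ] F [ 0.5 -0.7 -0.3] open 0.648
```

View pics/s10_wrist.png

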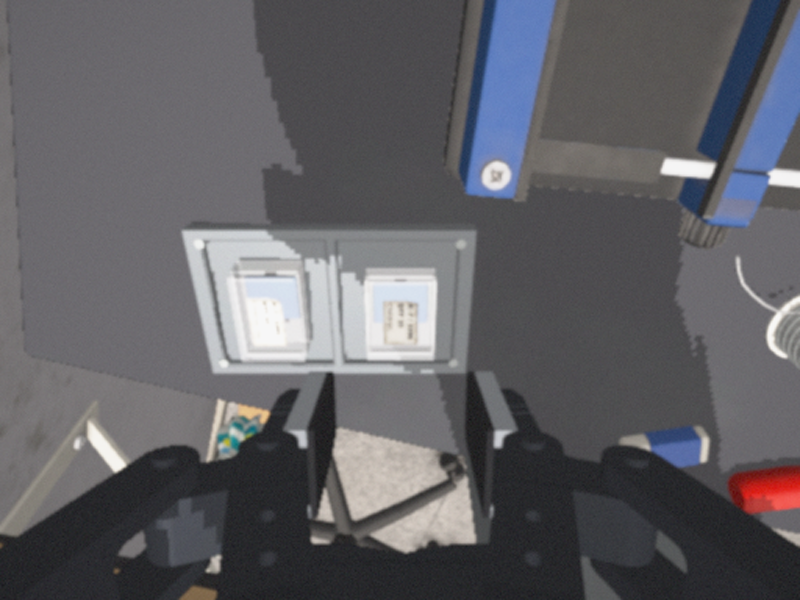

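View pics/s11_wrist.png

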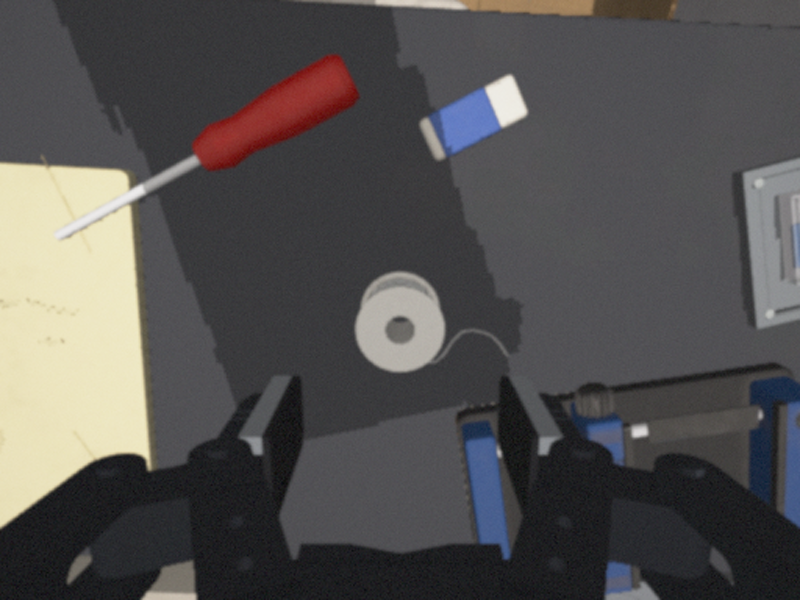

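Both cases are in their bays, at (268,310) and (401,310). The spool is centred at (400,328) and clear.

Run:
```python
from geo import *
im=load('s11','wrist')
print((ray(im,[(400*.64,329*.64)],.031)*1000).round(1))
from mo import *
from snap import *
S=(.439,.0625)
r.move_linear((*S,.028),vel=.12); st('down')
r.set_gripper(0.0,50); st('grip')
r.move_linear((*S,.13),vel=.25); st('lift')
im=snap('wrist','s12')
```

```text
[[439.2  63.   31. ]]
down t 26.59 [0.4393 0.0625 0.0284] F [0.3 1.2 0.5] open 0.651
grip t 26.92 [0.4394 0.0625 0.0289] F [-2.6  0.1  7.3] open 0.413
lift t 27.48 [0.4388 0.0625 0.1299] F [-0.6  0.2 -1.6] open 0.417
```

View pics/s12_wrist.png

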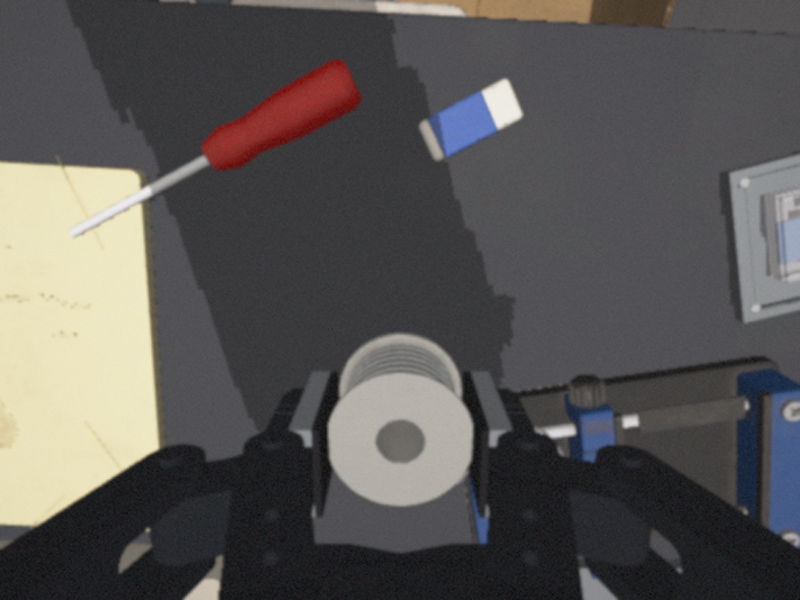

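Run:
```python
from mo import *
from snap import *
W=(.6448,.1310);q=quat(167.7)
r.move_to((*W,.12),q);st('above')
r.move_linear((*W,.047),vel=.2)
r.move_linear((*W,.032),vel=.05);st('low')
r.set_gripper(0.58);st('rel')
r.move_linear((*W,.15),vel=.25);st('up')
snap('wrist','s13')
r.move_to((.40,.10,.36),quat(37.3));st('back')
for n in('top','side'): snap(n,'s13')
```

```text
above t 28.4 [0.6435 0.1306 0.1188] F [ 0.3  0.5 -1.1] open 0.412
low t 29.37 [0.6448 0.131  0.032 ] F [ 0.2  0.1 -1.2] open 0.416
rel t 29.66 [0.6449 0.131  0.0321] F [-0.8 -0.7  0. ] open 0.577
up t 30.28 [0.6446 0.131  0.15  ] F [-0.5 -0.2 -0.2] open 0.577
back t 32.3 [0.4002 0.1    0.3597] F [0.8 0.2 0.2] open 0.577
```

View pics/s13_wrist.png

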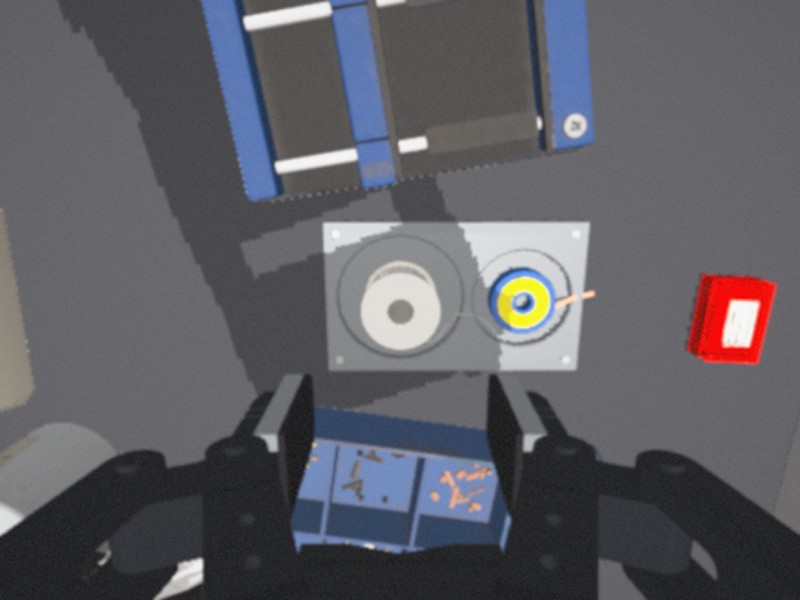

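View pics/s13_top.png

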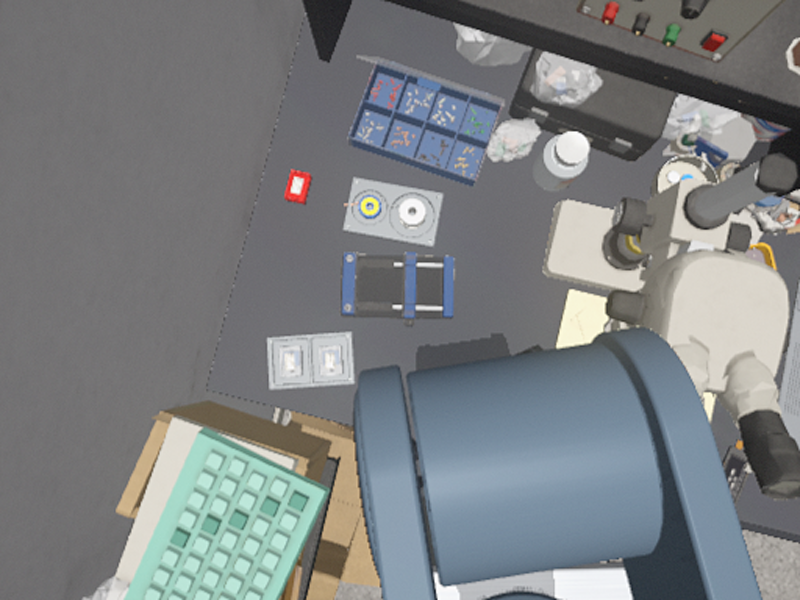

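View pics/s13_side.png

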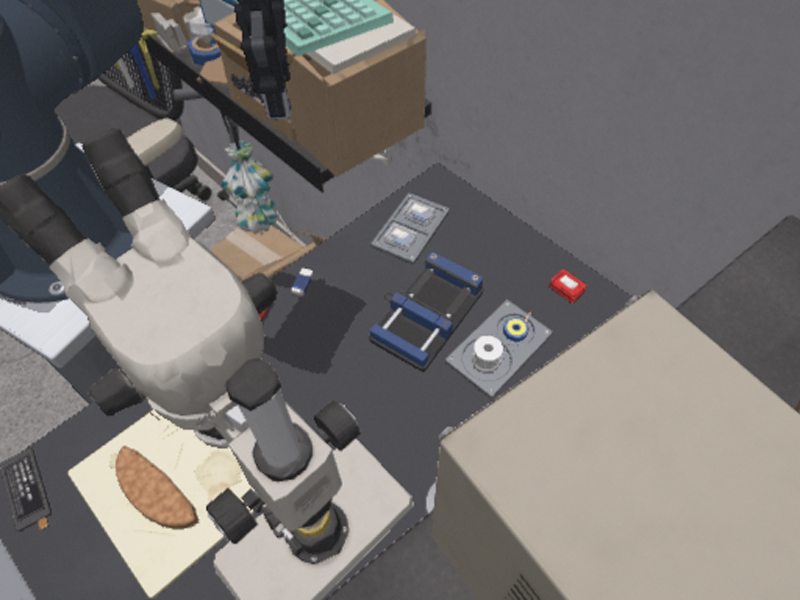

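The top view shows everything in its holder and the eraser untouched in the side view at (302,281). I'll put numbers on the placements.

Run:
```python
from geo import *
im=load('s13','top');a=load('s0','top');px=im['pixels'];P=cloud(im)
cv2.imwrite('pics/crop_end.png',cv2.resize(px[105:255,160:295,::-1],(540,600),interpolation=cv2.INTER_CUBIC))
d=cv2.absdiff(px,a['pixels']).max(2)
hsv=cv2.cvtColor(px,cv2.COLOR_RGB2HSV)
def hgt(uv):u,v=[int(t*.64) for t in uv];return np.percentile(P[v-3:v+4,u-3:u+4,2],[20,80]).round(4)
def frame(w,c,deg):
    t=np.radians(deg);y=np.array([np.cos(t),np.sin(t)]);x=np.array([y[1],-y[0]]);e=w-np.array(c);return np.round([e@x,e@y],1)
def blob(mask,uv,R,z):
    u,v=[int(t*.64) for t in uv];m=np.zeros(mask.shape,np.uint8);m[v-R:v+R,u-R:u+R]=mask[v-R:v+R,u-R:u+R]
    m=cv2.morphologyEx(m,cv2.MORPH_CLOSE,np.ones((5,5),np.uint8))
    c=max(cv2.findContours(m,0,1)[0],key=cv2.contourArea)[:,0].astype(float)
    return cv2.minAreaRect((ray(im,c,z)[:,:2]*1000).astype(np.float32))
g=d>18
for n,uv,z,c,deg,R,mk in [('spool',(412,211),.034,(650.9,157.5),77.7,14,hsv[...,2]>215),('reel',(370,207),.013,(650.9,157.5),77.7,13,(hsv[...,1]>70)),('case_b',(291,361),.022,(441.8,277.9),92.5,15,g),('case_a',(331,358),.018,(441.8,277.9),92.5,15,g)]:
    b=blob(mk,uv,R,z);print(n,np.round(b[0],1),np.round(b[1],1),round(b[2],1),'tray xy',frame(np.array(b[0]),c,deg),'top z',hgt(uv))
```

```text
spool [642.9 132.1] [35.6 38.6] 42.7 tray xy [ -2.4 -26.5] top z [0.0106 0.0365]
reel [658.1 190.9] [32.1 30.1] 43.1 tray xy [-0.1 34.2] top z [0.0121 0.0153]
case_b [442.4 303.8] [30.3 41. ] 89.3 tray xy [ 1.7 25.9] top z [0.0204 0.0227]
case_a [440.9 249. ] [40.  32.1] 4.9 tray xy [ -2.2 -28.8] top z [0.0165 0.0188]
```

View pics/crop_end.png

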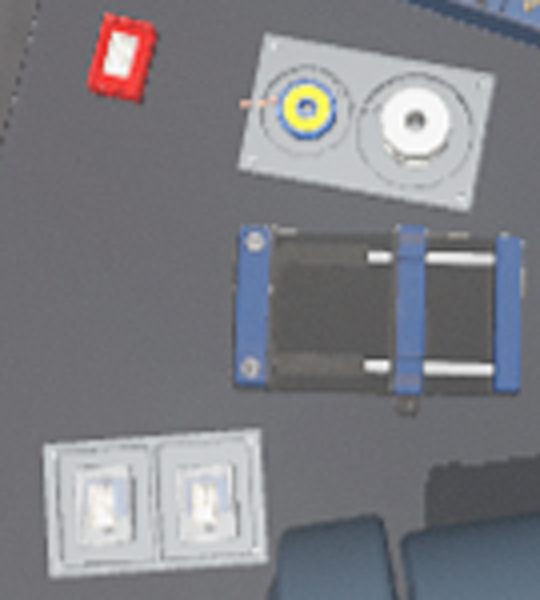

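All four are well inside tolerance, and the top heights (22, 18, 34 and 13 mm) match lying on the holder floors. Handing in.

```bash
python3 -c "
from cell import r
print(r.hand_in(),r.current_t())"
```

```text
the job is handed in; nothing more can be done
the job is handed in; nothing more can be done
```

I sorted all four items into their holders and handed the job in at about 33 s on the robot's clock, against the 83 s limit. `r.hand_in()` gives no verdict.

The cases were gripped with the tool leaned 15° about the jaw axis, so the wrist cleared the tall carton beside the case tray.

My last top-view checks, in tray coordinates:

| Item | Holder | Offset from centre |
|---|---|---|
| Spool | large well | 2.6 mm |
| Reel | small well | 0.3 mm |
| case_b | +y bay | 2.3 mm |
| case_a | −y bay | 2.6 mm |

- **Heights and angle:** The top heights fit all four lying flat on their holder floors. The spool reading was spread (11–37 mm) because it took in the hole. The cases are within a few degrees of their bays.
- **Disagreement:** A rough wrist-camera reading had put case_b about 6 mm off centre; the final top view says 2.3 mm. Both are within the 11 mm limit.
- **Eraser:** No move came near it, and in the last side view it lies where it did at the start. The arm hid it in the last top view, so I did not measure its final position.

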